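# Change the electrode in the cell stand

## Robot

A 6-joint arm with a two-finger parallel gripper is mounted at the origin on the work surface. World frame = base frame: x ahead of the robot, y to its left, z up, the work surface at z = 0. Lengths are in m, angles in rad, forces in N, time in s.
With the tool pointing down it reaches from about 0.35 to 0.85 m from the base axis. Payload 8.1 kg.
Tool frame: the origin (TCP) lies at the centre of the arm's flange, where the gripper is bolted on; the fingertips stand 186 mm ahead of it and the grasp point (between the pads) lies 167 mm ahead of it; z points along the fingers, y is the direction in which the jaws open and shut (so a half turn about z gives the same grasp; the last joint's range is limited). The gripper opens to 93 mm and grips with 3 to 60 N. Pads are 15 mm wide; open, the fingers measure 128 mm over their backs; the gripper's body (75 mm by 188 mm) begins 65 mm behind the grasp point.
Start: joints at [1.092, 0.13, 1.488, -0, 1.523, -0.085], TCP at [0.23, 0.554, 0.405] pointing down, gripper open.
Joint ranges: [-2.96, 2.96], [-0.89, 2.26], [0.02, 2.5], [-1.34, 4.48], [0, 2.73], [-2.66, 2.66]. Speed limits (rad/s): [2.39, 2.39, 2.79, 3.14, 3.14, 3.14].

## Interface

Orientations are given as a rotation vector (axis times angle).
In Python, from plant import robot, viewer, order gives the robot as it stands.
- The arm moves only by the tool apply_moves, never from a script. Its argument "deltas" is a list of rows, each a list of 3 entries, a list of its own where there are three numbers: the finger opening in mm, from 0 to 93, then the shift along the tool's x, y, z in mm, then the turn about the tool's z in rad. In form: [[grip, [dx, dy, dz], yaw], ...]. A call has 1 to 5 rows; each row shifts and turns the commanded pose from where the row before left it, along the tool's axes as they then stand; what a row does not reach is not made up. A row lasts 1/8 s, in which the tool goes at most 62.5 mm and 10.7 degrees, less where a joint would pass 70% of its speed; a pose out of reach is approached as far as the arm can. A call is refused whole if a number of a shift passes 62.5 or a number of a turn 0.188, either way. A call with a gripper value outside its range is refused whole. The fingers move at their own pace and stop on an object; "grip_force" is the grip in N (left out, the last holds). Time passes only in rows, so rows that do not move let the fingers close. It gives the time, the measured TCP pose, the force and the opening at its end, in the units of the state.
- robot.read_state(): the state, without advancing time (a new reading comes with each control period).
- viewer.read_camera(name): name is "side" or "top"; returns the picture (480x640x3 uint8, blue, green, red); there is no depth.
- viewer.get_calibration(name): a dict with "fx", "fy", "cx", "cy" (pixels), "distortion" ([k1, k2, p1, p2, k3] as OpenCV has them; the pictures are not rectified), "R" (3x3) and "t" (3): a world point X has camera coordinates R X + t. Camera axes: x right, y down, z forward; pixel columns grow to the right and rows downward; lengths in m; the calibration is good to about 2 mm. A picture is of the moment at which its call begins. get_calibration takes no time and is no camera call.
- order.close_job(): hands the job in, once; it reports no verdict.
The state is a dict: "t": time; "q": joint angles; "dq": joint speeds; "joint_torque": joint torques, N m; "tool_pos": TCP position; "orientation": TCP orientation; "force": force on the tool from outside, world axes, zero at the start; "wrist_torque": the same for the moment, N m; "opening": finger opening in m.
Only numpy, scipy, OpenCV 4.12 (cv2) and the standard library are available. Lean on these libraries where they do the work, as an engineer would, in place of code of your own. Each camera call takes 0.05 s, during which the arm holds its last target. There are 200 camera calls.

## Task

Change the electrode: press the used one (copper shaft, red head) from above, past the two sprung orange jaws, fully down into the blue fork clip so that the jaws close over it, and let go of it. Then take the fresh one (steel shaft, blue head) out of the wooden rack and lower it through the upper and then the lower white guide of the cell stand, and finish while still holding it there, upright and hanging still without being forced sideways, with its tip in the lower half of the glass cell but clear of the bottom. Leave the other two electrodes and everything else on the bench where they are.

Things in the scene. Friction and masses are not known exactly. Their poses are not given: they have to be found in the camera images.
- used: Used electrode, copper shaft, RED head. Round shaft 10 mm thick, 150 mm long, then a coaxial plastic head 18 mm thick, 30 mm long; about 60 g. It starts lying level on the rest. Origin on its axis at mid-shaft (75 mm from the tip and from the head); x points along the shaft towards the head. May be rolled about its axis.
- fresh: Fresh electrode, steel shaft, BLUE head. Round shaft 10 mm thick, 150 mm long, then a coaxial plastic head 18 mm thick, 30 mm long; about 60 g. It starts standing tip down in a hole of the rack. Origin at the tip (foot), on the axis; z points to the head, whose centre is at z = 165 mm. The tip is rounded; a 6 mm brass pin on the head is look only.
- spare_white: Spare electrode of the same shape, steel shaft, WHITE head; stands in the rack. Origin at its tip, z up. Not to be moved.
- spare_green: Spare electrode of the same shape, steel shaft, GREEN head; stands in the rack. Origin at its tip, z up. Not to be moved.
- rack: Fixed wooden block 180 x 56 x 60 mm (x, y, z), origin at the centre of its underside. Three square holes 11.2 mm wide, 50 mm deep, in a row along its x at -55, 0, +55 mm, one electrode in each; their tips stand 10 mm above the bench and 130 mm of each sticks out of the top. They may lean by about 1 degree.
- rest: Fixed white rest, base 130 x 50 x 6 mm, origin at the centre of its underside. Two grey notched supports, 10 mm thick, 38 mm high, at x = -50 and +50 mm carry the used electrode along x, its axis 35 mm above the bench; between them is room for fingers.
- clip: Fixed fork clip: aluminium base 130 x 64 x 8 mm, origin at the centre of its underside; two equal blue forks, each 14 mm long, at x = -45 and +45 mm, with free room for fingers between them. In each: a tine on +y, 74 mm high, inner face at y = 6.5 mm; a short one on -y, 44 mm high, inner face at y = -7 mm; behind it the jaw's post, 70 mm high, at y = -20 to -26 mm.
- clip_seat (a point): Where the middle of a seated rod lies: on the axis of the slot, midway between the forks, 40 mm above the bench. The rod lies along the clip's x, head at either end.
- jaw_a (a joint): Orange sprung jaw of the fork at clip x = -45 mm, 24 x 4 mm, hinged at y = -16.5, z = 67.5 mm. 0 rad: at rest against a stop, sloping 34 degrees down over the slot, tip at about y = +3, z = 54 mm; up to 1 rad swung down, open. A rod pushed down swings it open (a few N); when the rod is seated it springs back to 0 over it and keeps it in.
- jaw_b (a joint): The same for the fork at clip x = +45 mm.
- stand: Fixed cell stand. Origin on the bench under the guides, on their common vertical axis. Grey base 12 mm thick (x -60 to 115, y -60 to 60 mm); steel post 14 mm thick, 167 mm high at x = 95 mm with two aluminium arms, each carrying a white guide block 44 x 44 x 10 mm with a vertical through hole 13 mm wide, chamfered to about 19 mm at the top. The glass cell stands below.
- upper_mouth (a point): Centre of the upper guide's hole at its top face, 145 mm above the bench (block from 135 to 145 mm).
- lower_mouth (a point): Centre of the lower guide's hole at its top face, 85 mm above the bench (block from 75 to 85 mm).
- cell_floor (a point): Centre of the glass cell's inner floor, 17 mm above the bench, on the guides' axis. The cell is 62 mm wide inside; its rim is 64 mm above the bench.
- wash_bottle: White plastic wash bottle, 60 mm in diameter, 210 mm high with its spout; origin at the centre of its foot. Bystander.
- beaker: Empty glass beaker, 68 mm wide, 85 mm high; origin at the centre of its foot. Bystander.
- amber_jar: Amber glass jar with black cap, 54 mm in diameter, 75 mm high; origin at the centre of its foot. Bystander.
- spatula: Spatula about 180 mm long lying on the bench. Bystander.
- small_bottle: Clear bottle with yellow cap, 44 mm in diameter, 85 mm high; origin at the centre of its foot. Bystander.
Mind the look-alikes: they are no part of the job. There is more than one size of the used; the job needs the smaller.

How it is judged:
By the outcome, as a careful person would: the job done as asked, in the order asked, and still so for the second after the job is handed in, while the arm keeps its last pose, push and grip.
It also fails if it takes over 53 s, if anything falls off the work surface, if the arm or the gripper's body presses on something with over 40 N, if the wrist force passes 120 N, or if a joint passes its speed limit or range.

## Working session

There is one attempt and no reset: what is moved stays moved. The work goes in short steps, Python scripts to look and compute and a tool call to move; the robot and the scene stay as the last step left them, time stands still between calls to the robot, and variables do not carry over. Pictures are saved under pics/ and viewed, about 8 in all and at most 12, crops included, and the job is handed in when it is done.

Besides the shell and the picture viewer there is one more tool, called after "Request:" by a JSON object that holds its "fn" and its "kwargs", one argument or row to a line. apply_moves: Moves the arm, as the interface text tells. Its arguments: {"type":"object","properties":{"deltas":{"type":"array"},"grip_force":{"type":"number"}},"required":["deltas"]}

```bash
ls; mkdir -p pics
python3 - <<'E'
from plant import robot, viewer, order
import cv2
for n in("top","side"):
    cv2.imwrite(f"pics/{n}0.png",viewer.read_camera(n)); print(n,viewer.get_calibration(n))
print(robot.read_state())
E
```

```text
pics
top {'fx': 574.9247510771926, 'fy': 574.9247510771926, 'cx': 315.30808688326886, 'cy': 249.58040828855823, 'distortion': array([-0.03132019,  0.        ,  0.        ,  0.        ,  0.        ]), 'R': array([[-0.02671956, -0.99938665, -0.022636  ],
       [-0.97981832,  0.03067026, -0.19752316],
       [ 0.19809626,  0.01690143, -0.98003684]]), 't': array([0.0065057 , 0.55981541, 1.51713821])}
side {'fx': 443.24531926347606, 'fy': 443.24531926347606, 'cx': 318.8389426621382, 'cy': 232.83598401186123, 'distortion': array([-0.02343993,  0.        ,  0.        ,  0.        ,  0.        ]), 'R': array([[-0.99425678, -0.10564038,  0.01713403],
       [-0.08107384,  0.638976  , -0.76494228],
       [ 0.06986056, -0.76193817, -0.64387089]]), 't': array([0.55410387, 0.15080766, 0.95766073])}
{'t': 0.1, 'q': array([ 1.09161716e+00,  1.31040654e-01,  1.48920195e+00, -3.67419737e-05,
        1.52297752e+00, -8.54042676e-02]), 'dq': array([-0.00078239, -0.0007474 , -0.00301413, -0.00033656, -0.00151206,
        0.0007737 ]), 'joint_torque': array([ 1.54484391e-03, -5.61349976e+01, -4.93090439e+01,  7.70963053e-02,
        2.93363188e-02, -5.10417624e-05]), 'tool_pos': array([0.23009506, 0.55389383, 0.40380162]), 'orientation': array([-6.14466929e-01, -3.08048728e+00,  2.47098058e-03]), 'force': array([-0.16089002,  0.14283508,  0.24451382]), 'wrist_torque': array([-0.04375763, -0.02409347, -0.00971528]), 'opening': 0.09311180965611109}
```

View pics/top0.png

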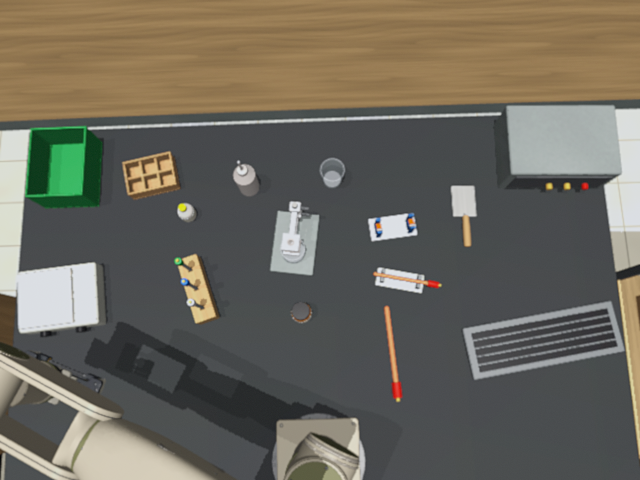

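View pics/side0.png

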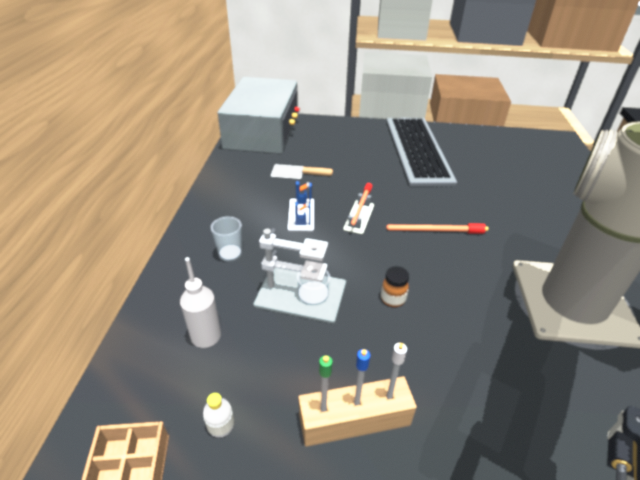

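```bash
cat > h.py <<'E'
import cv2,numpy as np
from plant import robot,viewer,order
def crop(img,x0,y0,w,h,s,step=10):
    c=cv2.resize(img[y0:y0+h,x0:x0+w],None,fx=s,fy=s,interpolation=cv2.INTER_CUBIC)
    for x in range(-(-x0//step)*step,x0+w,step):
        X=int((x-x0+.5)*s); cv2.line(c,(X,0),(X,5),(0,255,255),1); cv2.putText(c,str(x),(X-8,14),0,.3,(0,255,255),1)
    for y in range(-(-y0//step)*step,y0+h,step):
        Y=int((y-y0+.5)*s); cv2.line(c,(0,Y),(5,Y),(0,255,255),1); cv2.putText(c,str(y),(6,Y+3),0,.3,(0,255,255),1)
    return c
def cal(n):
    k=viewer.get_calibration(n)
    return np.array([[k['fx'],0,k['cx']],[0,k['fy'],k['cy']],[0,0,1.]]),k['distortion'],k['R'],k['t']
def proj(n,P):
    K,d,R,t=cal(n); return cv2.projectPoints(np.atleast_2d(np.float64(P)),cv2.Rodrigues(R)[0],t,K,d)[0][:,0]
def ray(n,uv):
    K,d,R,t=cal(n); u=cv2.undistortPoints(np.float64([[uv]]),K,d)[0,0]
    return -R.T@t, R.T@np.array([u[0],u[1],1])
def atz(n,uv,z):
    o,r=ray(n,uv); return o+r*(z-o[2])/r[2]
def tri(uvt,uvs):
    A=np.zeros((3,3));b=np.zeros(3);L=[]
    for n,uv in(("top",uvt),("side",uvs)):
        o,r=ray(n,uv); r=r/np.linalg.norm(r);M=np.eye(3)-np.outer(r,r);A+=M;b+=M@o;L.append((o,M))
    X=np.linalg.solve(A,b); return X,[np.linalg.norm(M@(X-o))*1e3 for o,M in L]
E
python3 - <<'E'
import cv2
from h import *
t=cv2.imread("pics/top0.png");s=cv2.imread("pics/side0.png")
cv2.imwrite("pics/c1.png",crop(t,264,195,185,135,4.3))
cv2.imwrite("pics/c2.png",crop(s,250,172,130,148,4))
a=crop(t,170,250,52,78,7);b=crop(s,292,338,130,106,3.3)
c=np.zeros((600,800,3),np.uint8);c[:a.shape[0],:a.shape[1]]=a;b=b[:, :800-a.shape[1]-2];c[:b.shape[0],a.shape[1]+2:a.shape[1]+2+b.shape[1]]=b
cv2.imwrite("pics/c3.png",c)
E
```

```text
(no output)
```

View pics/c1.png

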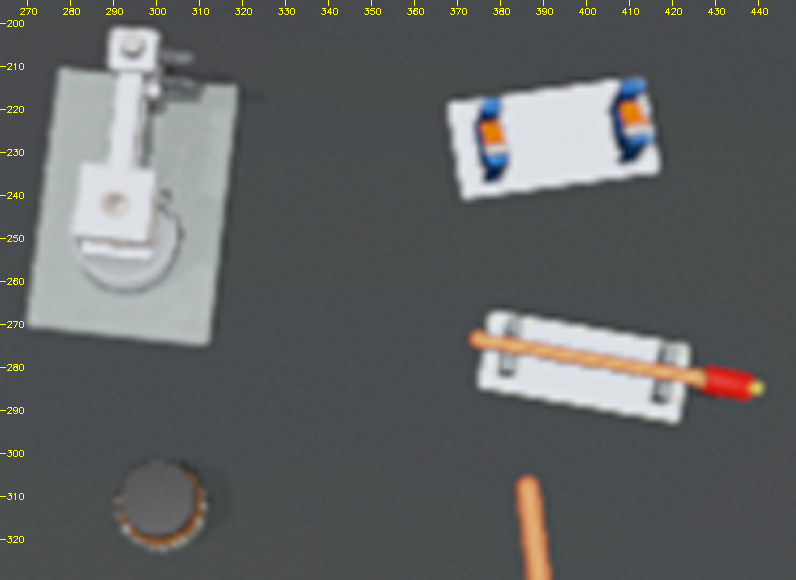

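View pics/c2.png

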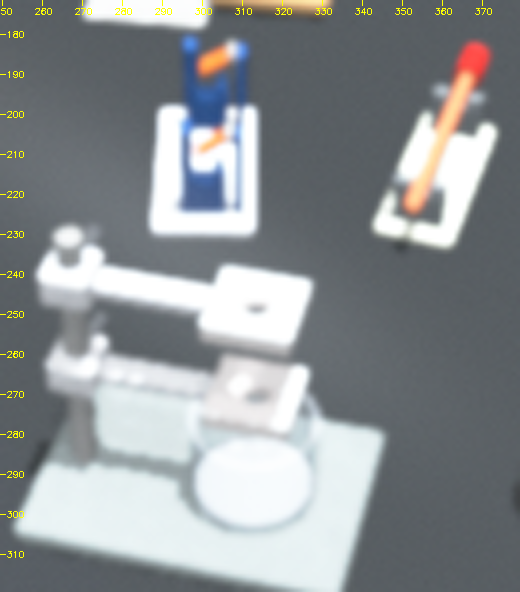

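View pics/c3.png

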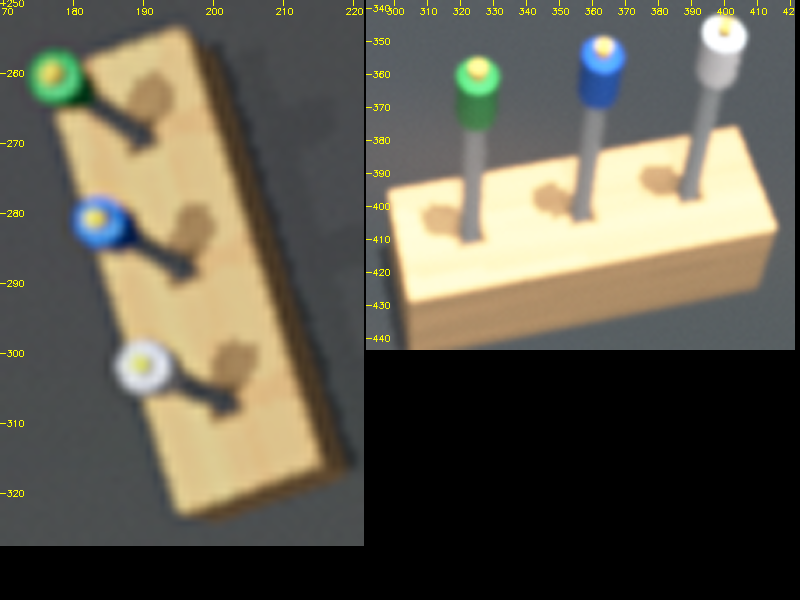

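```bash
cat > m.py <<'E'
from h import *
from scipy.optimize import least_squares
T=lambda x,y:(x/4.3+263.5,y/4.3+194.5)
S=lambda x,y:(x/4+249.5,y/4+171.5)
U=lambda x,y:(x/7+169.5,y/7+249.5)
V=lambda x,y:((x-366)/3.3+291.5,y/3.3+337.5)
def fit(name,obs,g):
    def P(p,l): c,s=np.cos(p[2]),np.sin(p[2]); return [p[0]+c*l[0]-s*l[1],p[1]+s*l[0]+c*l[1],l[2]]
    def f(p): return np.concatenate([proj(n,P(p,np.array(l)/1e3))[0]-uv for n,l,uv in obs])
    r=least_squares(f,g,loss='soft_l1'); print(name,r.x.round(4),'deg',np.degrees(r.x[2]).round(2)); print(r.fun.reshape(-1,2).round(1).tolist()); return r.x
if __name__=="__main__":
    print('cams',[(-cal(n)[2].T@cal(n)[3]).round(3) for n in("top","side")])
    t,s='top','side'
    fit('clip',[(t,(-65,32,8),T(447,103)),(t,(-65,-32,4),T(463,198)),(t,(65,-32,4),T(660,172)),
     (t,(-45,3,54),T(488,121)),(t,(45,3,54),T(632,104)),(t,(-45,-16.5,67.5),T(495,152)),(t,(45,-16.5,67.5),T(639,143)),
     (s,(65,32,8),S(162,108)),(s,(65,-32,8),S(257,108)),(s,(-65,-32,0),S(257,235)),(s,(-65,32,0),S(150,233))],[.6,-.2,-1.57])
    fit('rest',[(t,(-65,25,6),T(497,311)),(t,(65,25,6),T(689,345)),(t,(65,-25,3),T(680,422)),(t,(-65,-25,3),T(478,386))],[.5,-.2,-1.7])
    for n,a,b,c in(('top',T(471,339),T(705,379),T(750,386)),('side',S(413,207),S(466,70),S(478,48))):
        A,B,C=[atz(n,p,.035) for p in(a,b,c)]; d=B-A
        print('rod',n,A.round(4),B.round(4),C.round(4),'len',np.linalg.norm(d).round(4),'yaw',np.degrees(np.arctan2(d[1],d[0])).round(2))
    print('upper top',atz(t,T(116.5,203.5),.145),'side',atz(s,S(257,307),.145),tri(T(116,204),S(257,307)))
    print('lower side',atz(s,S(258,396),.085))
    fit('stand',[(t,(-60,60,12),T(28,325)),(t,(-60,-60,12),T(208,344)),(t,(115,-60,12),T(238,86)),(t,(115,60,12),T(60,68)),(s,(-60,60,0),S(340,592)),(s,(-60,-60,12),S(383,430)),(s,(115,60,0),S(15,535)),
      (t,(0,0,145),T(116.5,203.5)),(s,(0,0,145),S(257,307)),(t,(95,0,167),T(133,45)),(s,(95,0,167),S(69,236))],[.6,0,0])
    print('fresh top',tri(U(101,223),V(603,54)),'exit',tri(U(188,272),V(583,219)), atz(t,U(188,272),.06),atz(s,V(583,219),.06))
    print('fresh top z190',atz(t,U(101,223),.19),atz(s,V(603,54),.19))
    for n,u,v in(('green',U(55,77),V(479,72)),('white',U(144,366),V(724,33))): print(n,tri(u,v))
    fit('rack',[(t,(-90,28,60),U(82,62)),(t,(-90,-28,60),U(182,28)),(t,(90,-28,60),U(322,464)),(t,(90,28,60),U(184,514)),(s,(-90,28,60),V(411,300)),(s,(90,28,60),V(776,228)),(s,(90,-28,60),V(738,126)),(s,(-90,-28,60),V(388,190))],[.4,.25,-1.2])
E
python3 m.py
```

```text
cams [array([ 0.248, -0.036,  1.598]), array([0.496, 0.692, 0.722])]
clip [ 0.6294 -0.2292 -1.471 ] deg -84.28
[[0.6, 0.1], [0.0, 0.1], [-0.4, 0.3], [0.9, 1.0], [-0.3, 0.7], [0.7, -0.6], [-0.1, -2.7], [0.2, -0.2], [-0.3, 0.2], [-1.1, 0.9], [0.4, 1.0]]
rest [ 0.4774 -0.242  -1.7813] deg -102.06
[[-0.9, -0.1], [0.5, 0.2], [-0.2, -0.1], [0.5, 0.0]]
rod top [ 0.4925 -0.166   0.035 ] [ 0.4623 -0.3133  0.035 ] [ 0.4569 -0.3415  0.035 ] len 0.1504 yaw -101.61
rod side [ 0.4913 -0.1689  0.035 ] [ 0.4623 -0.3234  0.035 ] [ 0.4546 -0.3517  0.035 ] len 0.1572 yaw -100.64
upper top [0.56422848 0.05213673 0.145     ] side [0.56379985 0.05596829 0.145     ] (array([0.5643582 , 0.05263969, 0.14203719]), [np.float64(0.21197483321922864), np.float64(0.21197483321904556)])
lower side [0.5626177  0.05670448 0.085     ]
stand [ 0.5644  0.0521 -0.1357] deg -7.78
[[-0.1, 0.4], [0.6, 0.4], [0.4, -0.0], [0.0, 0.0], [-0.3, 4.5], [0.7, -0.3], [-0.2, 1.9], [-0.0, -0.1], [-0.1, -1.3], [-0.1, -0.8], [-0.1, -0.3]]
fresh top (array([0.46297991, 0.31716785, 0.18857104]), [np.float64(0.49135829477500204), np.float64
[... 1802 characters left out ...]
d(xp_copy(self.x))
             ~~~~~~~~~~~~~~~~^^^^^^^^^^^^^^^^^
    return np.atleast_1d(self.fun(x))
                         ~~~~~~~~^^^
    return self.f(x, *self.args, **self.kwargs)
           ~~~~~~^^^^^^^^^^^^^^^^^^^^^^^^^^^^^^
  File "m.py", line 9, in f
    def f(p): return np.concatenate([proj(n,P(p,np.array(l)/1e3))[0]-uv for n,l,uv in obs])
                                     ~~~~^^^^^^^^^^^^^^^^^^^^^^^^
  File "h.py", line 14, in proj
    K,d,R,t=cal(n); return cv2.projectPoints(np.atleast_2d(np.float64(P)),cv2.Rodrigues(R)[0],t,K,d)[0][:,0]
            ~~~^^^
  File "h.py", line 11, in cal
    k=viewer.get_calibration(n)
ValueError: time passes only in moves, steps and waits
```

```bash
sed -i 's/^def cal(n):/import functools\n@functools.cache\ndef cal(n):/' h.py
cat > g.py <<'E'
import sys
from h import *
from scipy.spatial.transform import Rotation as Ro
def go(x,y,z,jaw,n,yn=None):
    """rows to bring grasp point to xyz (mm) with jaw line at angle jaw (deg); z is of grasp point"""
    s=robot.read_state(); R=Ro.from_rotvec(s['orientation']).as_matrix()
    g=s['tool_pos']*1e3+R[:,2]*167; a=np.degrees(np.arctan2(R[1,1],R[0,1]))
    d=(jaw-a+90)%180-90; dy=-np.radians(d); D=np.array([x,y,z])-g
    print('t',s['t'].round(2),'grasp',g.round(1),'jaw',a.round(2),'tilt z',R[:,2].round(4),'q',s['q'].round(2),'F',s['force'].round(1),'open',round(s['opening']*1e3,1))
    print('world D',D.round(1),'yaw total',dy.round(4))
    rows=[]
    for i in range(n):
        rows.append([[round(float(v),1) for v in R.T@(D/n)],round(dy/n,4)])
        R=R@Ro.from_rotvec([0,0,dy/n]).as_matrix()
    print(rows)
if __name__=="__main__": go(*map(float,sys.argv[1:5]),int(sys.argv[5]))
E
python3 g.py 477.4 -240 130 -11.8 15
```

```text
Traceback (most recent call last):
  File "g.py", line 16, in <module>
    if __name__=="__main__": go(*map(float,sys.argv[1:5]),int(sys.argv[5]))
                             ~~^^^^^^^^^^^^^^^^^^^^^^^^^^^^^^^^^^^^^^^^^^^^
  File "g.py", line 9, in go
    print('t',s['t'].round(2),'grasp',g.round(1),'jaw',a.round(2),'tilt z',R[:,2].round(4),'q',s['q'].round(2),'F',s['force'].round(1),'open',round(s['opening']*1e3,1))
              ^^^^^^^^^^^^
AttributeError: 'float' object has no attribute 'round'
```

```bash
sed -i "s/s\['t'\].round(2)/round(s['t'],2)/" g.py; python3 g.py 477.4 -240 130 -11.8 15
```

```text
t 0.1 grasp [230.  553.6 236.8] jaw 67.44 tilt z [-7.0e-04 -1.5e-03 -1.0e+00] q [ 1.09  0.13  1.49 -0.    1.52 -0.09] F [-0.2  0.1  0.2] open 93.1
world D [ 247.4 -793.6 -106.8] yaw total 1.383
[[[-35.5, -42.5, 7.2], np.float64(0.0922)], [[-39.3, -39.1, 7.2], np.float64(0.0922)], [[-42.7, -35.3, 7.2], np.float64(0.0922)], [[-45.8, -31.2, 7.2], np.float64(0.0922)], [[-48.5, -26.9, 7.2], np.float64(0.0922)], [[-50.7, -22.3, 7.2], np.float64(0.0922)], [[-52.6, -17.5, 7.2], np.float64(0.0922)], [[-54.0, -12.6, 7.2], np.float64(0.0922)], [[-54.9, -7.6, 7.2], np.float64(0.0922)], [[-55.4, -2.5, 7.2], np.float64(0.0922)], [[-55.4, 2.6, 7.2], np.float64(0.0922)], [[-54.9, 7.7, 7.2], np.float64(0.0922)], [[-53.9, 12.7, 7.2], np.float64(0.0922)], [[-52.5, 17.6, 7.2], np.float64(0.0922)], [[-50.7, 22.4, 7.2], np.float64(0.0922)]]
```

Request:
{"fn": "apply_moves", "kwargs": {
  "deltas": [
    [60, [-35.5, -42.5, 0], 0.092],
    [60, [-39.5, -39, 0], 0.092],
    [60, [-42.5, -35.5, 0], 0.092],
    [60, [-46, -31, 0], 0.092],
    [60, [-48.5, -27, 0], 0.092]
  ]
}}

```text
t: 0.72
tool_pos: [0.3129, 0.2878, 0.4044]
orientation: [1.304, 2.858, -0.0]
force: [1.7, 0.3, 1.3]
opening: 0.0602
```

Request:
{"fn": "apply_moves", "kwargs": {
  "deltas": [
    [60, [-50.5, -22.5, 0], 0.092],
    [60, [-52.5, -17.5, 0], 0.092],
    [60, [-54, -12.5, 0], 0.092],
    [60, [-55, -7.5, 0], 0.092],
    [60, [-55.5, -2.5, 0], 0.092]
  ]
}}

```text
t: 1.35
tool_pos: [0.3956, 0.0232, 0.4046]
orientation: [1.922, 2.485, 0.0]
force: [1.4, 0.6, -0.5]
opening: 0.06
```

Request:
{"fn": "apply_moves", "kwargs": {
  "deltas": [
    [60, [-55.5, 2.5, 0], 0.092],
    [60, [-55, 7.5, 0], 0.092],
    [60, [-54, 12.5, 0], 0.092],
    [60, [-52.5, 17.5, 0], 0.092],
    [60, [-50.5, 22.5, 0], 0.092]
  ]
}}

```text
t: 1.98
tool_pos: [0.4784, -0.2414, 0.4043]
orientation: [-2.438, -1.981, -0.0]
force: [0.8, 0.8, 0.6]
opening: 0.06
```

Request:
{"fn": "apply_moves", "kwargs": {
  "deltas": [
    [60, [0, 0, 30], 0],
    [60, [0, 0, 30], 0],
    [60, [0, 0, 30], 0],
    [60, [0, 0, 0], 0]
  ]
}}

```text
t: 2.48
tool_pos: [0.4771, -0.2389, 0.3116]
orientation: [-2.431, -1.981, 0.003]
force: [-0.3, 0.3, 0.6]
opening: 0.06
```

```bash
python3 g.py 477.4 -240 35 -11.8 3
```

```text
t 2.48 grasp [ 476.2 -238.3  144.6] jaw -11.64 tilt z [-0.0054  0.0034 -1.    ] q [-0.56  0.02  1.78 -0.    1.35 -0.36] F [-0.3  0.3  0.6] open 60.0
world D [   1.2   -1.7 -109.6] yaw total 0.0028
[[[-0.5, 0.7, 36.5], np.float64(0.0009)], [[-0.5, 0.7, 36.5], np.float64(0.0009)], [[-0.5, 0.7, 36.5], np.float64(0.0009)]]
```

Request:
{"fn": "apply_moves", "kwargs": {
  "deltas": [
    [60, [0, 0, 35], 0],
    [60, [0, 0, 35], 0],
    [60, [0, 0, 20], 0],
    [60, [0, 0, 0], 0],
    [60, [0, 0, 0], 0]
  ]
}}

```text
t: 3.1
tool_pos: [0.479, -0.24, 0.2267]
orientation: [2.433, 1.984, 0.001]
force: [0.2, -0.6, 0.2]
opening: 0.06
```

```bash
python3 g.py 477.4 -240 35 -11.8 1
python3 - <<'E'
from h import *
a=crop(viewer.read_camera("top"),330,190,130,110,4.4);b=crop(viewer.read_camera("side"),270,150,110,90,2)
a[-b.shape[0]:,:b.shape[1]]=b
cv2.imwrite("pics/d1.png",a)
E
```

```text
t 3.1 grasp [ 479.4 -240.2   59.7] jaw -11.63 tilt z [ 0.0021 -0.0013 -1.    ] q [-0.56  0.12  1.84 -0.    1.18 -0.36] F [ 0.2 -0.6  0.2] open 60.0
world D [ -2.    0.2 -24.7] yaw total 0.003
[[[-0.2, -2.0, 24.7], np.float64(0.003)]]
```

View pics/d1.png

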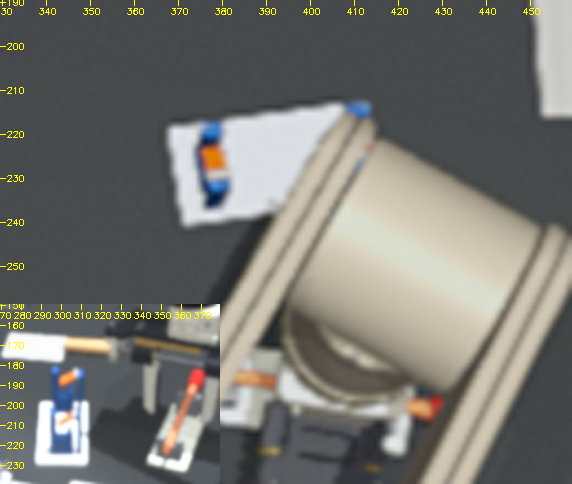

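Request:
{"fn": "apply_moves", "kwargs": {
  "deltas": [
    [60, [0, -1.5, 24.5], 0.003],
    [60, [0, 0, 0], 0],
    [60, [0, 0, 0], 0]
  ]
}}

```text
t: 3.58
tool_pos: [0.4772, -0.2394, 0.2014]
orientation: [2.437, 1.981, 0.001]
force: [0.5, 0.5, 1.0]
opening: 0.06
```

```bash
python3 g.py 477.4 -240 35 -11.8 1
python3 - <<'E'
from h import *
cv2.imwrite("pics/d2.png",crop(viewer.read_camera("side"),310,150,110,90,7))
E
```

```text
t 3.58 grasp [ 477.3 -239.5   34.4] jaw -11.8 tilt z [ 9.e-04 -6.e-04 -1.e+00] q [-0.56  0.15  1.86  0.    1.13 -0.36] F [0.5 0.5 1. ] open 60.0
world D [ 0.1 -0.5  0.6] yaw total -0.0
[[[-0.4, 0.2, -0.6], np.float64(-0.0)]]
```

View pics/d2.png

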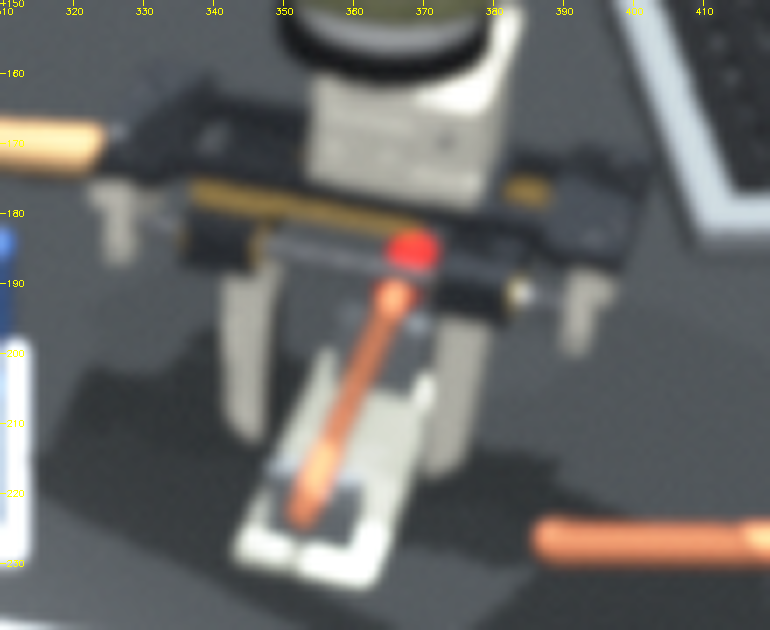

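Request:
{"fn": "apply_moves", "kwargs": {
  "deltas": [
    [20, [0, 0, 0], 0],
    [12, [0, 0, 0], 0],
    [0, [0, 0, 0], 0],
    [0, [0, 0, 0], 0],
    [0, [0, 0, 0], 0]
  ],
  "grip_force": 40
}}

```text
t: 4.25
tool_pos: [0.4768, -0.2392, 0.2002]
orientation: [-2.438, -1.981, 0.0]
force: [-0.5, -0.7, 0.5]
opening: 0.015
```

```bash
python3 g.py 477.4 -240 120 -11.8 3
```

```text
t 4.25 grasp [ 476.7 -239.2   33.2] jaw -11.8 tilt z [-1.e-04  1.e-04 -1.e+00] q [-0.56  0.15  1.86  0.    1.13 -0.36] F [-0.5 -0.7  0.5] open 15.0
world D [ 0.7 -0.8 86.8] yaw total -0.0
[[[-0.2, 0.3, -28.9], np.float64(-0.0)], [[-0.2, 0.3, -28.9], np.float64(-0.0)], [[-0.2, 0.3, -28.9], np.float64(-0.0)]]
```

Request:
{"fn": "apply_moves", "kwargs": {
  "deltas": [
    [0, [0, 0, 0], 0],
    [0, [0, 0, 0], 0],
    [0, [0, 0, 0], 0]
  ]
}}

```text
t: 4.62
tool_pos: [0.4768, -0.2392, 0.2002]
orientation: [-2.438, -1.981, -0.0]
force: [-0.8, 0.2, -0.3]
opening: 0.009
```

Request:
{"fn": "apply_moves", "kwargs": {
  "deltas": [
    [0, [0, 0, 0], 0],
    [0, [0, 0, -20], 0],
    [0, [0, 0, -20], 0],
    [0, [0, 0, 0], 0]
  ]
}}

```text
t: 5.12
tool_pos: [0.4775, -0.2397, 0.2419]
orientation: [2.436, 1.979, 0.002]
force: [0.1, -0.3, -1.0]
opening: 0.0088
```

```bash
python3 g.py 629.4 -229.2 120 5.7 4
python3 - <<'E'
from h import *
cv2.imwrite("pics/d3.png",crop(viewer.read_camera("side"),310,150,110,90,7))
E
```

```text
t 5.12 grasp [ 478.  -240.    74.9] jaw -11.8 tilt z [ 0.0029 -0.0018 -1.    ] q [-0.56  0.09  1.84  0.    1.21 -0.36] F [ 0.1 -0.3 -1. ] open 8.8
world D [151.4  10.8  45.1] yaw total -0.3055
[[[10.4, 36.5, -11.2], np.float64(-0.0764)], [[7.5, 37.2, -11.2], np.float64(-0.0764)], [[4.7, 37.7, -11.2], np.float64(-0.0764)], [[1.8, 37.9, -11.2], np.float64(-0.0764)]]
```

View pics/d3.png

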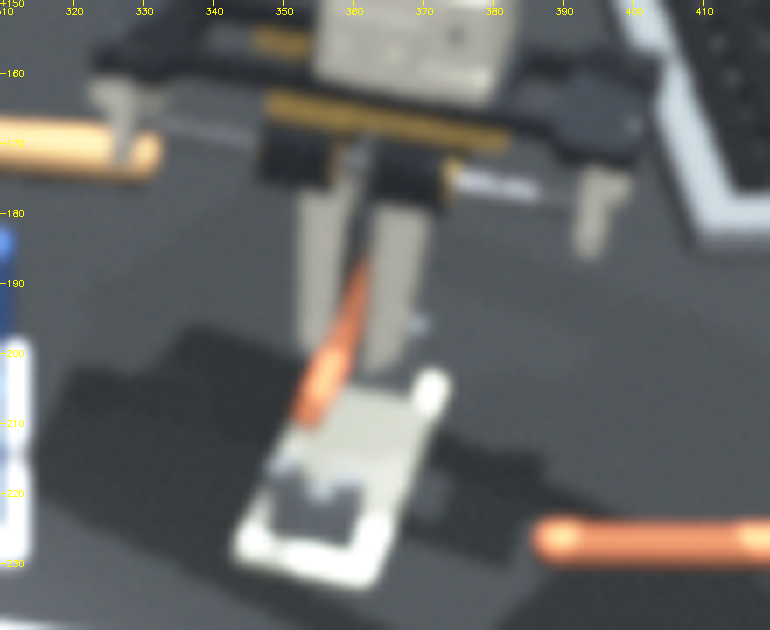

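Request:
{"fn": "apply_moves", "kwargs": {
  "deltas": [
    [0, [0, 0, -40], 0],
    [0, [10.5, 36.5, -5], -0.0764],
    [0, [7.5, 37, 0], -0.0764],
    [0, [4.5, 37.5, 0], -0.0764],
    [0, [2, 38, 0], -0.0764]
  ]
}}

```text
t: 5.8
tool_pos: [0.6287, -0.2281, 0.2833]
orientation: [-2.104, -2.33, 0.001]
force: [-0.7, -0.3, -0.0]
opening: 0.0088
```

Request:
{"fn": "apply_moves", "kwargs": {
  "deltas": [
    [0, [0, 0, 0], 0],
    [0, [0, 0, 0], 0],
    [0, [0, 0, 0], 0]
  ]
}}

```text
t: 6.18
tool_pos: [0.6271, -0.2286, 0.2848]
orientation: [-2.109, -2.328, 0.001]
force: [0.8, -0.2, -1.1]
opening: 0.0087
```

```bash
python3 g.py 629.4 -229.2 105 5.7 1
python3 - <<'E'
from h import *
a=crop(viewer.read_camera("side"),255,120,90,120,5);b=crop(viewer.read_camera("top"),350,180,90,80,3.8)
c=np.zeros((600,800,3),np.uint8);c[:,:450]=a;c[:b.shape[0],455:455+b.shape[1]]=b
cv2.imwrite("pics/d4.png",c)
E
```

```text
t 6.17 grasp [ 626.9 -228.5  117.8] jaw 5.65 tilt z [-1.e-03  2.e-04 -1.e+00] q [-0.43  0.39  1.41 -0.    1.35 -0.52] F [ 0.8 -0.2 -1.1] open 8.7
world D [  2.5  -0.7 -12.8] yaw total -0.0009
[[[-0.9, 2.4, 12.8], np.float64(-0.0009)]]
```

View pics/d4.png

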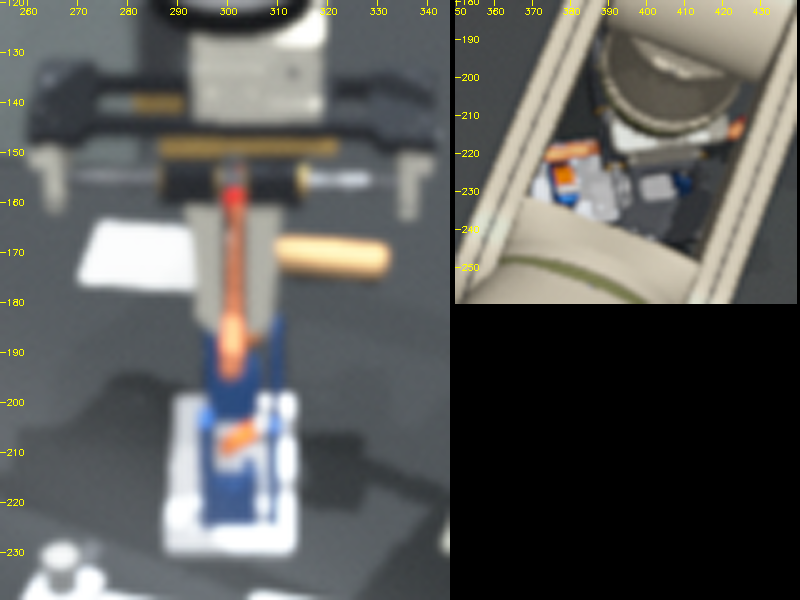

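Run:
```python
from h import *
def L(x0,y0,deg,l):
    a=np.radians(deg);c,s=np.cos(a),np.sin(a);return [x0+(c*l[0]-s*l[1])/1e3,y0+(s*l[0]+c*l[1])/1e3,l[2]/1e3]
C=(.6294,-.2292,-84.3)
for n,l in dict(tineIn_top=(-52,6.5,74),tineIn_44=(-52,6.5,44),short_44=(-52,-7,44),slotL35=(-52,6.5,35),slotR35=(-52,-7,35),slotc=(-45,0,40),jawtip=(-52,3,54),jawtip2=(-38,3,54),hinge=(-52,-16.5,67.5),postTop=(-52,-20,70),base=(-65,32,0),base2=(-65,-32,0)).items(): print(n,proj('side',L(*C,l))[0].round(1))
g=(.6269,-.2285,-84.35)
for x in(-75,-45,0,75,105): print('rod',x,proj('side',L(*g,(x,0,117.8)))[0].round(1))
```

```text
tineIn_top [297.3 204.4]
tineIn_44 [297.4 214.1]
short_44 [302.8 214.1]
slotL35 [297.5 216.9]
slotR35 [302.8 217. ]
slotc [300.1 213.7]
jawtip [298.8 210.9]
jawtip2 [299.  207.5]
hinge [306.6 206.7]
postTop [308.  205.9]
base [287.4 230.7]
base2 [312.6 231.2]
rod -75 [300.3 195.5]
rod -45 [300.8 188.3]
rod 0 [301.5 178. ]
rod 75 [302.6 162.2]
rod 105 [303.  156.4]
```

```bash
cat > line.py <<'E'
from h import *
def rows(img,box,sat=90):
    h=cv2.cvtColor(img,cv2.COLOR_BGR2HSV).astype(int); x0,y0,x1,y1=box
    m=((h[...,0]<14)|(h[...,0]>172))&(h[...,1]>sat)&(h[...,2]>60)
    out=[]
    for y in range(y0,y1):
        w=h[y,x0:x1,1]*m[y,x0:x1]
        if m[y,x0:x1].sum()>=2: out.append((y,round(float((w*np.arange(x0,x1)).sum()/w.sum()),2),int(m[y,x0:x1].sum())))
    return out
E
python3 - <<'E'
from line import *
im=viewer.read_camera("side");cv2.imwrite("pics/s_now.png",im)
def L(x0,y0,deg,l):
    a=np.radians(deg);c,s=np.cos(a),np.sin(a);return [x0+(c*l[0]-s*l[1])/1e3,y0+(s*l[0]+c*l[1])/1e3,l[2]/1e3]
P=proj('side',[L(.6269,-.2285,-84.35,(x,0,117.8)) for x in range(-75,106,3)])
for y,u,n in rows(im,(292,154,309,197)): print(y,u,n,round(float(u-np.interp(-y,-P[:,1],P[:,0])),2))
# reference: at rest in the first picture
im=cv2.imread("pics/side0.png")
P=proj('side',[L(.4774,-.2405,-101.8,(x,0,35)) for x in range(-75,106,3)])
print([(y,u,n,round(float(u-np.interp(-y,-P[:,1],P[:,0])),2)) for y,u,n in rows(im,(345,178,378,226))][::4])
E
```

```text
157 301.55 6 -1.38
158 301.49 6 -1.37
159 301.45 6 -1.34
160 301.4 6 -1.32
161 301.09 5 -1.56
162 301.44 4 -1.15
163 301.48 4 -1.04
164 301.9 3 -0.55
165 301.91 3 -0.47
166 301.93 3 -0.38
167 301.94 3 -0.31
168 301.93 3 -0.25
169 301.51 4 -0.6
170 301.48 4 -0.56
171 301.44 4 -0.53
172 301.43 4 -0.48
173 301.43 4 -0.41
174 301.43 4 -0.34
175 301.43 4 -0.27
176 301.42 4 -0.21
177 301.43 4 -0.14
178 301.44 4 -0.06
179 301.45 4 0.02
180 301.46 4 0.1
181 301.45 4 0.16
182 301.47 4 0.24
183 301.51 4 0.35
185 301.23 2 0.21
186 302.11 3 1.16
187 303.38 5 2.49
188 302.85 4 2.03
189 301.58 5 0.83
190 301.0 5 0.32
191 300.95 5 0.34
192 300.55 4 0.0
193 300.5 4 0.02
194 300.49 2 0.08
[(182, 368.02, 3, -0.46), (186, 368.07, 9, -0.04), (190, 367.08, 9, 0.66), (194, 365.06, 2, 0.34), (198, 362.93, 2, -0.1), (202, 361.58, 4, 0.25), (221, 352.65, 3, -0.63)]
```

Run:
```python
from h import *
im=cv2.imread("pics/side0.png").astype(int)
for r in(202,203,205,207,209,211,213,215,218,222): print(r,' '.join('%3d/%3d'%(im[r,c,0],im[r,c,2]) for c in range(292,312)))
t=cv2.imread("pics/top0.png").astype(int)
print('top rows, cols 372-386');
for r in range(215,240,1): print(r,' '.join('%3d/%3d'%(t[r,c,0],t[r,c,2]) for c in range(372,386)))
def L(x0,y0,deg,l):
    a=np.radians(deg);c,s=np.cos(a),np.sin(a);return [x0+(c*l[0]-s*l[1])/1e3,y0+(s*l[0]+c*l[1])/1e3,l[2]/1e3]
for y,z in((6.5,74),(3,54),(-16.5,67.5),(-20,70),(-26,70),(6.5,8),(32,8),(-32,8),(-32,0)):print(y,z,[proj('top',L(.6294,-.2292,-84.3,(x,y,z)))[0].round(1) for x in(-45,45)])
```

```text
202 255/255 255/254 253/239 247/188 234/129 206/ 87 168/ 68 148/ 63 144/ 63 144/ 63 140/ 59 140/ 61 137/ 70 156/110 204/176 233/220 229/211 211/166 237/200 254/251
203 255/255 255/254 254/239 247/168 238/111 221/ 98 197/109 186/120 185/123 181/123 171/119 152/113 138/125 164/166 221/217 240/232 235/209 229/160 247/202 255/251
205 255/255 255/255 254/245 238/172 219/119 233/173 252/237 254/251 254/253 252/253 239/252 184/251 131/250 155/249 216/245 233/233 231/189 238/148 252/210 255/252
207 255/255 255/255 253/245 215/167 173/114 219/182 249/247 251/254 238/255 199/255 154/255 128/255 141/254 178/250 219/241 227/222 212/175 204/140 242/204 255/252
209 255/255 255/255 253/245 215/168 170/114 205/180 232/245 218/254 166/254 164/254 207/253 239/252 253/254 255/254 255/255 255/254 252/240 226/178 241/208 255/252
211 255/255 255/255 253/244 213/167 174/117 221/187 250/246 253/253 254/254 255/254 255/254 254/252 254/248 254/251 255/254 255/254 253/245 229/183 241/208 255/252
213 255/255 255/255 253/245 217/172 168/110 211/161 250/233 254/250 255/253 255/253 254/250 250/225 229/167 239/192 
[... 3245 characters left out ...]
4/225 232/224 231/222 226/217 224/215 226/218 226/218 224/216 228/220 228/220 227/218 227/219 226/218
239 227/219 232/224 228/220 227/219 228/220 229/220 228/221 222/215 204/200 187/182 171/165 163/155 161/153 161/153
6.5 74 [array([378.3, 220.6]), array([410.9, 216.4])]
3 54 [array([377.8, 223.6]), array([410.1, 219.4])]
-16.5 67.5 [array([379.3, 229.3]), array([411.9, 225.1])]
-20 70 [array([379.6, 230.3]), array([412.3, 226.1])]
-26 70 [array([379.9, 232.4]), array([412.6, 228.2])]
6.5 8 [array([376.3, 226.3]), array([407.7, 222.3])]
32 8 [array([375. , 217.7]), array([406.3, 213.7])]
-32 8 [array([378.3, 239.4]), array([409.8, 235.4])]
-32 0 [array([378.1, 240. ]), array([409.4, 236. ])]
```

Request:
{"fn": "apply_moves", "kwargs": {
  "deltas": [
    [0, [-0.5, 2.5, 20], 0],
    [0, [0, 0, 12], 0],
    [0, [0, 0, 0], 0],
    [0, [0, 0, 0], 0]
  ],
  "grip_force": 50
}}

```text
t: 6.82
tool_pos: [0.6305, -0.2286, 0.253]
orientation: [-2.108, -2.329, 0.0]
force: [1.0, -0.9, 0.9]
opening: 0.0086
```

```bash
python3 g.py 629.3 -229.2 60 5.7 1;python3 - <<'E'
from line import *
im=viewer.read_camera("side")
def L(x0,y0,deg,l):
    a=np.radians(deg);c,s=np.cos(a),np.sin(a);return [x0+(c*l[0]-s*l[1])/1e3,y0+(s*l[0]+c*l[1])/1e3,l[2]/1e3]
s=robot.read_state()['tool_pos']
P=proj('side',[L(s[0],s[1],-84.3,(x,0,s[2]*1e3-165.2)) for x in range(-75,106,3)]);print(P[0],s)
for y,u,n in rows(im,(292,184,309,208)): print(y,u,n,round(float(u-np.interp(-y,-P[:,1],P[:,0])),2))
E
```

```text
t 6.83 grasp [ 630.4 -228.6   86. ] jaw 5.71 tilt z [-4.e-04  2.e-04 -1.e+00] q [-0.42  0.43  1.42 -0.    1.3  -0.52] F [ 1.  -0.9  0.9] open 8.6
world D [ -1.1  -0.6 -26. ] yaw total 0.0001
[[[-0.5, -1.2, 26.0], np.float64(0.0001)]]
[298.90722809 205.37786633] [ 0.63066845 -0.22868557  0.25359804]
184 300.04 3 -0.33
185 300.04 3 -0.26
186 300.03 3 -0.21
187 300.03 3 -0.14
188 300.42 4 0.32
189 300.42 4 0.39
190 300.42 4 0.46
191 300.42 4 0.53
192 300.43 4 0.61
193 300.45 4 0.69
194 301.48 2 1.79
195 300.15 2 0.53
196 300.08 2 0.53
197 299.98 2 0.5
198 300.28 3 0.87
199 300.22 3 0.88
200 299.5 2 0.22
201 299.54 4 0.33
202 299.96 3 0.82
203 299.94 3 0.87
204 300.86 4 1.86
205 302.03 7 3.1
206 301.95 4 3.04
207 301.82 3 2.91
```

Request:
{"fn": "apply_moves", "kwargs": {
  "deltas": [
    [0, [-0.5, -0.5, 8], 0],
    [0, [0, 0, 6], 0],
    [0, [0, 0, 6], 0],
    [0, [0, 0, 4], 0],
    [0, [0, 0, 4], 0]
  ]
}}

```text
t: 7.5
tool_pos: [0.6304, -0.2292, 0.2256]
orientation: [2.107, 2.328, 0.001]
force: [0.3, 0.5, 3.2]
opening: 0.0083
```

Request:
{"fn": "apply_moves", "kwargs": {
  "deltas": [
    [0, [0, 0, 4], 0],
    [0, [0, 0, 4], 0],
    [0, [0, 0, 2], 0],
    [0, [0, 0, 0], 0]
  ]
}}

```text
t: 8.0
tool_pos: [0.6301, -0.2291, 0.215]
orientation: [2.108, 2.329, 0.0]
force: [3.5, 0.1, -0.8]
opening: 0.0088
```

```bash
python3 g.py 629.3 -229.2 38.2 5.7 1
```

```text
t 8.0 grasp [ 630.1 -229.1   48. ] jaw 5.7 tilt z [ 1.e-04  1.e-04 -1.e+00] q [-0.43  0.47  1.44  0.    1.23 -0.52] F [ 3.5  0.1 -0.8] open 8.8
world D [-0.8 -0.1 -9.8] yaw total 0.0001
[[[0.0, -0.8, 9.8], np.float64(0.0001)]]
```

Request:
{"fn": "apply_moves", "kwargs": {
  "deltas": [
    [0, [0, 0, 4], 0],
    [0, [0, 0, 4], 0],
    [0, [0, 0, 2], 0],
    [0, [0, 0, 0], 0],
    [0, [0, 0, 0], 0]
  ]
}}

```text
t: 8.62
tool_pos: [0.6295, -0.2291, 0.2051]
orientation: [-2.107, -2.328, 0.001]
force: [-3.7, 1.7, 5.3]
opening: 0.0087
```

```bash
python3 g.py 629.3 -229.2 38.2 5.7 1
```

```text
t 8.62 grasp [ 629.2 -229.    38.1] jaw 5.71 tilt z [-2.e-03  6.e-04 -1.e+00] q [-0.43  0.48  1.44 -0.    1.22 -0.52] F [-3.7  1.7  5.3] open 8.7
world D [ 0.1 -0.2  0.1] yaw total 0.0001
[[[-0.3, 0.1, -0.1], np.float64(0.0001)]]
```

Request:
{"fn": "apply_moves", "kwargs": {
  "deltas": [
    [0, [0, 0, 1.5], 0],
    [0, [0, 0, 0], 0],
    [0, [0, 0, 0], 0]
  ]
}}

```text
t: 9.0
tool_pos: [0.6296, -0.229, 0.205]
orientation: [-2.107, -2.328, 0.001]
force: [-8.2, 4.0, 13.9]
opening: 0.0086
```

```bash
python3 g.py 629.3 -229.2 38.2 5.7 1
python3 - <<'E'
from h import *
cv2.imwrite("pics/d5.png",crop(viewer.read_camera("side"),270,160,70,75,8))
E
```

```text
t 9.0 grasp [ 629.3 -229.    38. ] jaw 5.71 tilt z [-1.9e-03  5.0e-04 -1.0e+00] q [-0.43  0.48  1.44 -0.    1.22 -0.52] F [-8.2  4.  13.9] open 8.6
world D [ 0.  -0.2  0.2] yaw total 0.0002
[[[-0.2, 0.0, -0.2], np.float64(0.0002)]]
```

View pics/d5.png

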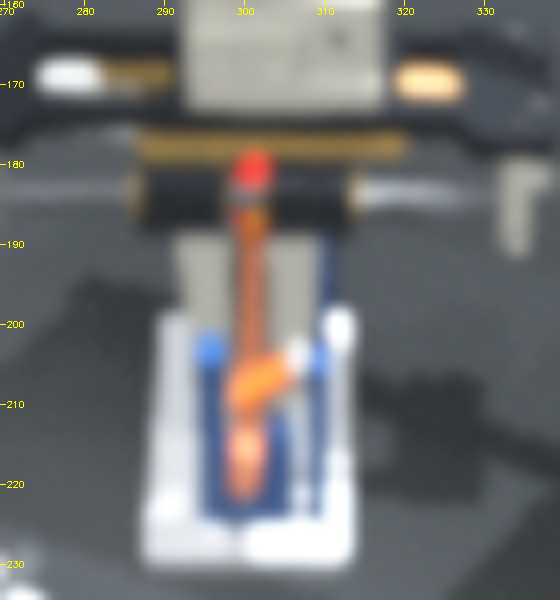

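Request:
{"fn": "apply_moves", "kwargs": {
  "deltas": [
    [8, [0, 0, -1.5], 0],
    [20, [0, 0, 0], 0],
    [40, [0, 0, 0], 0],
    [40, [0, 0, 0], 0],
    [40, [0, 0, 0], 0]
  ]
}}

```text
t: 9.68
tool_pos: [0.63, -0.2292, 0.205]
orientation: [-2.108, -2.329, 0.0]
force: [-0.4, -0.3, -0.1]
opening: 0.039
```

```bash
python3 g.py 629.3 -229.2 250 5.7 5
```

```text
t 9.68 grasp [ 629.9 -229.2   38. ] jaw 5.7 tilt z [-3.e-04  1.e-04 -1.e+00] q [-0.43  0.48  1.44 -0.    1.22 -0.52] F [-0.4 -0.3 -0.1] open 39.0
world D [ -0.6  -0.  212. ] yaw total 0.0
[[[0.0, -0.1, -42.4], np.float64(0.0)], [[0.0, -0.1, -42.4], np.float64(0.0)], [[0.0, -0.1, -42.4], np.float64(0.0)], [[0.0, -0.1, -42.4], np.float64(0.0)], [[0.0, -0.1, -42.4], np.float64(0.0)]]
```

Request:
{"fn": "apply_moves", "kwargs": {
  "deltas": [
    [40, [0, 0, -20], 0],
    [40, [0, 0, -50], 0],
    [60, [0, 0, -60], 0],
    [60, [0, 0, -60], 0],
    [60, [0, 0, -30], 0]
  ]
}}

```text
t: 10.3
tool_pos: [0.6302, -0.2292, 0.4325]
orientation: [2.103, 2.324, 0.004]
force: [0.6, -0.3, 0.2]
opening: 0.0594
```

```bash
python3 g.py 462.5 317 258 -72.1 11
python3 - <<'E'
from h import *
t=viewer.read_camera("top");cv2.imwrite("pics/t6.png",t);s=viewer.read_camera("side")
c=np.zeros((440,800,3),np.uint8);a=crop(s,270,160,70,75,5.5);b=crop(t,362,205,64,62,6.3)
c[:a.shape[0],:a.shape[1]]=a;c[:b.shape[0],395:395+b.shape[1]]=b
cv2.imwrite("pics/d6.png",c)
E
```

```text
t 10.3 grasp [ 631.5 -229.8  265.5] jaw 5.71 tilt z [ 0.0074 -0.0034 -1.    ] q [-0.43  0.31  1.23 -0.    1.59 -0.52] F [ 0.6 -0.3  0.2] open 59.4
world D [-169.   546.8   -7.5] yaw total 1.358
[[[51.0, -10.3, 0.4], np.float64(0.1235)], [[49.3, -16.5, 0.4], np.float64(0.1235)], [[46.9, -22.5, 0.4], np.float64(0.1235)], [[43.8, -28.1, 0.4], np.float64(0.1235)], [[40.0, -33.3, 0.4], np.float64(0.1235)], [[35.6, -38.0, 0.4], np.float64(0.1235)], [[30.6, -42.0, 0.4], np.float64(0.1235)], [[25.2, -45.5, 0.4], np.float64(0.1235)], [[19.4, -48.3, 0.4], np.float64(0.1235)], [[13.4, -50.3, 0.4], np.float64(0.1235)], [[7.1, -51.5, 0.4], np.float64(0.1235)]]
```

View pics/d6.png

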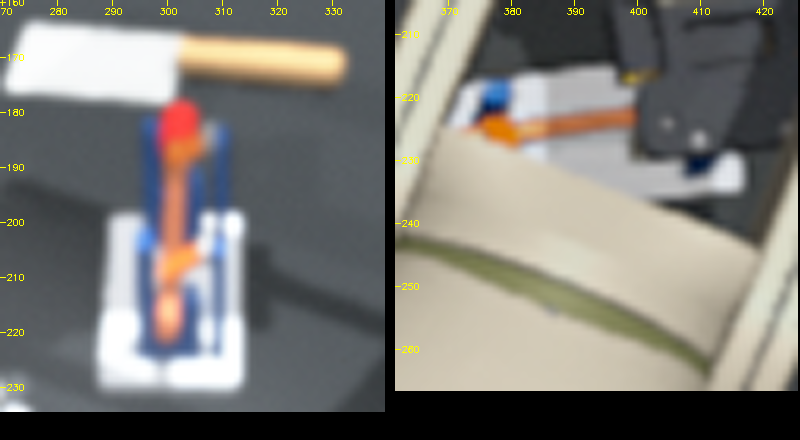

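Request:
{"fn": "apply_moves", "kwargs": {
  "deltas": [
    [60, [51, -10.5, 0.5], 0.1235],
    [60, [49.5, -16.5, 0.5], 0.1235],
    [60, [47, -22.5, 0.5], 0.1235],
    [60, [44, -28, 0.5], 0.1235],
    [60, [40, -33.5, 0.5], 0.1235]
  ]
}}

```text
t: 11.02
tool_pos: [0.552, 0.0214, 0.422]
orientation: [-2.719, -1.573, 0.001]
force: [0.2, 1.1, -0.3]
opening: 0.0602
```

Request:
{"fn": "apply_moves", "kwargs": {
  "deltas": [
    [60, [35.5, -38, 0.5], 0.1235],
    [60, [30.5, -42, 0.5], 0.1235],
    [60, [25, -45.5, 0.5], 0.1235],
    [60, [19.5, -48.5, 0.5], 0.1235],
    [60, [13.5, -50.5, 0.5], 0.1235]
  ]
}}

```text
t: 11.65
tool_pos: [0.4749, 0.27, 0.4197]
orientation: [3.069, 0.672, -0.001]
force: [1.4, 0.0, 0.9]
opening: 0.0601
```

Request:
{"fn": "apply_moves", "kwargs": {
  "deltas": [
    [60, [7, -51.5, 0.5], 0.1235],
    [60, [0, 0, 0], 0],
    [60, [0, 0, 0], 0],
    [60, [0, 0, 0], 0]
  ]
}}

```text
t: 12.15
tool_pos: [0.461, 0.3171, 0.4195]
orientation: [3.103, 0.487, -0.0]
force: [1.2, 0.5, -0.7]
opening: 0.0598
```

```bash
python3 g.py 462.5 317 175 -72.1 3
python3 - <<'E'
from h import *
t=cv2.imread("pics/t6.png");cv2.imwrite("pics/x.png",t)
s=viewer.read_camera("side");cv2.imwrite("pics/s7.png",s)
# blue head of fresh: pixel centroid now vs. start
for n,im in(("now",s),("start",cv2.imread("pics/side0.png"))):
    h=cv2.cvtColor(im,cv2.COLOR_BGR2HSV)[325:385,340:390].astype(int)
    ys,xs=np.nonzero((abs(h[...,0]-110)<12)&(h[...,1]>120)&(h[...,2]>80));print(n,len(xs),xs.mean()+340 if len(xs) else 0,ys.mean()+325 if len(ys) else 0)
im=cv2.imread("pics/top0.png");h=cv2.cvtColor(im,cv2.COLOR_BGR2HSV)[270:295,172:200].astype(int)
ys,xs=np.nonzero((abs(h[...,0]-110)<12)&(h[...,1]>120)&(h[...,2]>80));print('top',len(xs),xs.min()+172,xs.max()+172,xs.mean()+172,ys.mean()+270)
X=np.array([.4625,.317])
for z in(.160,.175,.190):print(z,proj('top',[*X,z]),proj('side',[*X,z]))
E
```

```text
t 12.15 grasp [461.  317.  252.5] jaw -72.17 tilt z [-2.e-04 -5.e-04 -1.e+00] q [ 0.51  0.02  1.58 -0.    1.54  1.77] F [ 1.2  0.5 -0.7] open 59.8
world D [  1.5  -0.  -77.5] yaw total -0.0012
[[[0.5, 0.2, 25.8], np.float64(-0.0004)], [[0.5, 0.2, 25.8], np.float64(-0.0004)], [[0.5, 0.2, 25.8], np.float64(-0.0004)]]
now 188 361.5585106382979 361.5744680851064
start 203 362.48768472906403 360.72906403940885
top 30 180 188 184.3 282.1
0.16 [[186.80297856 282.96635269]] [[362.35557961 365.39680142]]
0.175 [[185.36232465 282.1267698 ]] [[363.20327252 359.4519921 ]]
0.19 [[183.89216945 281.26993465]] [[364.07701601 353.3204665 ]]
```

Request:
{"fn": "apply_moves", "kwargs": {
  "deltas": [
    [60, [0.5, 0, 26], 0],
    [60, [0.5, 0, 26], 0],
    [60, [0.5, 0.5, 25], 0],
    [60, [0, 0, 0], 0],
    [60, [0, 0, 0], 0]
  ]
}}

```text
t: 12.82
tool_pos: [0.4627, 0.3178, 0.3439]
orientation: [-3.103, -0.487, -0.002]
force: [0.4, 0.3, 0.3]
opening: 0.0596
```

Request:
{"fn": "apply_moves", "kwargs": {
  "deltas": [
    [24, [0, 0, 0], 0],
    [24, [0, 0, 0], 0],
    [20, [0, 0, 0], 0],
    [15, [0, 0, 0], 0],
    [0, [0, 0, 0], 0]
  ],
  "grip_force": 10
}}

```text
t: 13.45
tool_pos: [0.4621, 0.3182, 0.3427]
orientation: [3.103, 0.488, -0.0]
force: [-0.1, -0.8, 0.6]
opening: 0.0178
```

```bash
python3 g.py 462.5 317 175 -72.1 1; python3 -c "
from plant import robot; print(robot.read_state()['wrist_torque'])"
```

```text
t 13.45 grasp [462.1 318.2 175.7] jaw -72.12 tilt z [-1.e-04 -1.e-04 -1.e+00] q [ 0.51  0.06  1.67 -0.    1.4   1.77] F [-0.1 -0.8  0.6] open 17.8
world D [ 0.4 -1.2 -0.7] yaw total -0.0004
[[[-0.0, 1.3, 0.7], np.float64(-0.0004)]]
[0.06876284 0.17765849 0.04247492]
```

Request:
{"fn": "apply_moves", "kwargs": {
  "deltas": [
    [0, [0, 0, 0], 0],
    [0, [0, 0, 0], 0],
    [0, [0, 0, 0], 0]
  ],
  "grip_force": 40
}}

```text
t: 13.82
tool_pos: [0.4622, 0.3182, 0.3427]
orientation: [3.103, 0.488, -0.0]
force: [0.0, 0.3, 1.0]
opening: 0.0172
```

```bash
python3 g.py 462.5 317 175 -72.1 1; python3 -c "
from plant import robot; print(robot.read_state()['wrist_torque'])"
```

```text
t 13.82 grasp [462.1 318.2 175.7] jaw -72.13 tilt z [-1.e-04 -0.e+00 -1.e+00] q [0.51 0.06 1.67 0.   1.4  1.77] F [0.  0.3 1. ] open 17.2
world D [ 0.4 -1.2 -0.7] yaw total -0.0005
[[[-0.0, 1.3, 0.7], np.float64(-0.0005)]]
[0.04581768 0.1635057  0.01129749]
```

Request:
{"fn": "apply_moves", "kwargs": {
  "deltas": [
    [0, [0, 0, -12], 0],
    [0, [0, 0, -15], 0],
    [0, [0, 0, -20], 0],
    [0, [0, 0, -20], 0],
    [0, [0, 0, -25], 0]
  ]
}}

```text
t: 14.45
tool_pos: [0.4621, 0.3182, 0.4365]
orientation: [-3.103, -0.488, -0.001]
force: [0.2, 0.9, -1.0]
opening: 0.0169
```

Request:
{"fn": "apply_moves", "kwargs": {
  "deltas": [
    [0, [0, 0, -30], 0],
    [0, [0, 0, -35], 0],
    [0, [0, 0, -10], 0],
    [0, [0, 0, 0], 0]
  ]
}}

```text
t: 14.95
tool_pos: [0.4622, 0.3182, 0.5105]
orientation: [-3.103, -0.488, -0.002]
force: [0.4, 0.5, -0.2]
opening: 0.0173
```

```bash
python3 g.py 564.3 52.2 345 -72.1 6;  python3 -c "
from plant import robot; print(robot.read_state()['wrist_torque'])"
```

```text
t 14.95 grasp [462.4 318.4 343.5] jaw -72.13 tilt z [ 1.4e-03  8.0e-04 -1.0e+00] q [ 0.51  0.01  1.43 -0.    1.71  1.77] F [ 0.4  0.5 -0.2] open 17.3
world D [ 101.9 -266.2    1.5] yaw total -0.0005
[[[2.5, 47.4, -0.3], np.float64(-0.0001)], [[2.5, 47.4, -0.3], np.float64(-0.0001)], [[2.5, 47.4, -0.3], np.float64(-0.0001)], [[2.5, 47.4, -0.3], np.float64(-0.0001)], [[2.5, 47.4, -0.3], np.float64(-0.0001)], [[2.5, 47.4, -0.3], np.float64(-0.0001)]]
[-0.1095985   0.13301118 -0.02007402]
```

Request:
{"fn": "apply_moves", "kwargs": {
  "deltas": [
    [0, [1.5, 28, 0], 0],
    [0, [2, 46, 0], 0],
    [0, [2.5, 50, 0], 0],
    [0, [3, 50, 0], 0],
    [0, [2.5, 50, 0], 0]
  ]
}}

```text
t: 15.58
tool_pos: [0.542, 0.107, 0.5075]
orientation: [-3.103, -0.488, 0.005]
force: [-0.1, 0.5, -1.4]
opening: 0.0171
```

Request:
{"fn": "apply_moves", "kwargs": {
  "deltas": [
    [0, [2, 40, 0], 0],
    [0, [1.5, 20.5, 0], 0],
    [0, [0, 0, 0], 0],
    [0, [0, 0, 0], 0],
    [0, [0, 0, 0], 0]
  ]
}}

```text
t: 16.2
tool_pos: [0.5634, 0.0533, 0.5097]
orientation: [-3.103, -0.491, 0.0]
force: [0.1, 0.3, 0.2]
opening: 0.0172
```

```bash
python3 g.py 564.3 52.2 325 -72.1 1
python3 - <<'E'
from h import *
a=viewer.read_camera("side");cv2.imwrite("pics/s8.png",a);b=viewer.read_camera("top");cv2.imwrite("pics/t8.png",b)
s=robot.read_state()['tool_pos']
for z in(-166,-150,-120,-16,14):print(z,proj('side',s+[0,0,(z-167+.5)/1e3]).round(1),proj('top',s+[0,0,(z-167)/1e3]).round(1))
print('mouth',proj('side',[.5643,.0522,.145]),proj('top',[.5643,.0522,.145]))
c=np.zeros((590,800,3),np.uint8);a=crop(a,265,135,90,147,4);b=crop(b,255,205,70,60,6)
c[:a.shape[0],:a.shape[1]]=a;c[:b.shape[0],370:370+b.shape[1]]=b
cv2.imwrite("pics/d8.png",c)
E
```

```text
t 16.2 grasp [563.4  53.3 342.7] jaw -72.03 tilt z [-1.e-04  3.e-04 -1.e+00] q [0.   0.02 1.42 0.   1.71 1.26] F [0.1 0.3 0.2] open 17.2
world D [  0.9  -1.1 -17.7] yaw total 0.0012
[[[0.5, 1.3, 17.7], np.float64(0.0012)]]
-166 [[314.2 234.6]] [[289.4 239.5]]
-150 [[314.3 228.1]] [[289.  238.1]]
-120 [[314.5 215.5]] [[288.2 235.4]]
-16 [[315.2 166.7]] [[285.  225.3]]
14 [[315.4 150.9]] [[284.  222.1]]
mouth [[313.71620376 246.94211494]] [[290.56810805 241.79933249]]
```

View pics/d8.png

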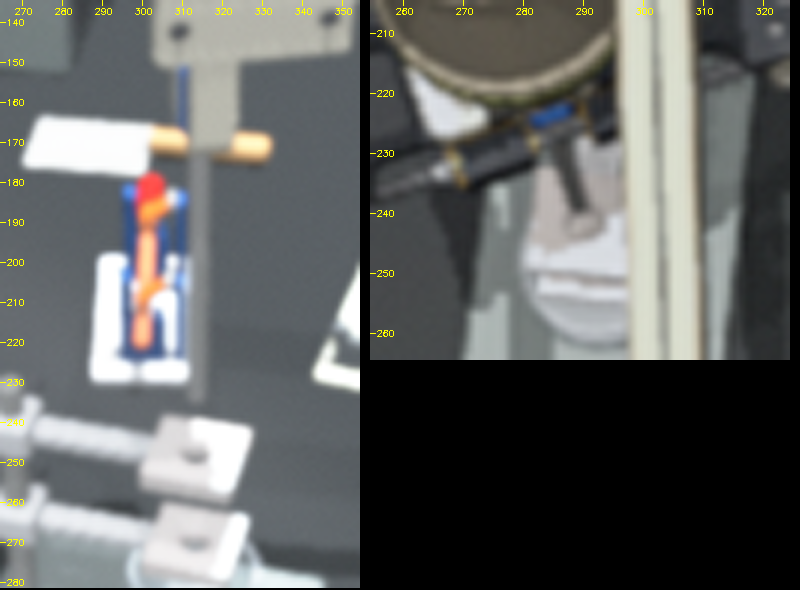

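Run:
```python
from h import *
a=cv2.imread("pics/s8.png").astype(int);g=a.sum(2)
for r in list(range(206,240,3)): print(r,g[r,306:324].tolist())
b=cv2.imread("pics/t8.png").astype(int).sum(2)
print('top cols 280..300')
for r in range(226,248): print(r,b[r,280:298].tolist())
```

```text
206 [616, 613, 533, 487, 557, 619, 571, 464, 417, 397, 372, 332, 302, 289, 287, 290, 287, 285]
209 [765, 764, 745, 585, 486, 508, 485, 430, 415, 398, 373, 332, 304, 291, 292, 287, 287, 292]
212 [761, 764, 744, 588, 482, 500, 473, 431, 411, 393, 360, 320, 298, 291, 289, 287, 287, 292]
215 [686, 748, 721, 566, 469, 484, 462, 428, 412, 394, 355, 313, 289, 287, 287, 285, 286, 287]
218 [666, 744, 715, 563, 467, 482, 460, 427, 410, 392, 354, 307, 286, 276, 274, 274, 275, 273]
221 [608, 716, 691, 537, 464, 484, 462, 430, 412, 391, 356, 314, 284, 276, 277, 274, 277, 275]
224 [591, 655, 626, 555, 541, 530, 478, 431, 413, 394, 353, 314, 287, 281, 278, 279, 279, 276]
227 [765, 765, 765, 765, 763, 737, 582, 446, 416, 393, 353, 316, 291, 292, 295, 293, 290, 290]
230 [612, 619, 629, 630, 601, 527, 454, 422, 416, 389, 352, 313, 296, 299, 303, 300, 302, 299]
233 [313, 310, 314, 311, 320, 347, 386, 407, 415, 395, 349, 315, 305, 300, 306, 309, 306, 305]
236 [317, 313, 315, 311, 311, 309, 322, 329, 330, 320, 311, 299, 305, 306, 314, 314, 309, 304]
239 [536, 554, 550, 530, 509, 489, 505, 553, 582, 555, 
[... 1444 characters left out ...]
 393, 421, 443, 496, 533, 546, 567]
241 [357, 420, 518, 544, 546, 545, 529, 472, 435, 465, 479, 480, 458, 436, 534, 628, 625, 590]
242 [364, 457, 555, 555, 543, 545, 525, 476, 473, 517, 507, 491, 463, 445, 548, 651, 643, 590]
243 [380, 472, 546, 549, 545, 543, 531, 497, 494, 511, 482, 455, 446, 483, 572, 650, 641, 581]
244 [415, 505, 542, 542, 542, 543, 537, 519, 487, 480, 473, 472, 516, 596, 641, 660, 635, 575]
245 [453, 543, 572, 562, 543, 536, 539, 542, 550, 559, 581, 600, 624, 653, 664, 661, 637, 585]
246 [482, 587, 637, 620, 566, 560, 569, 594, 635, 646, 650, 656, 657, 661, 661, 661, 654, 625]
247 [511, 619, 663, 647, 611, 632, 643, 649, 662, 663, 664, 661, 661, 660, 658, 659, 659, 639]
```

Request:
{"fn": "apply_moves", "kwargs": {
  "deltas": [
    [0, [0.5, 1.3, 10], 0],
    [0, [0, 0, 10], 0],
    [0, [0, 0, 0], 0],
    [0, [0, 0, 0], 0]
  ]
}}

```text
t: 16.8
tool_pos: [0.5646, 0.0509, 0.4896]
orientation: [-3.103, -0.488, 0.0]
force: [-0.0, -1.1, -0.7]
opening: 0.0171
```

```bash
python3 g.py 564.3 52.2 193.7 -72.1 1; python3 -c "
from plant import robot; print(robot.read_state()['wrist_torque'])"
```

```text
t 16.8 grasp [564.5  50.9 322.6] jaw -72.13 tilt z [-3.e-04  0.e+00 -1.e+00] q [-0.    0.02  1.45  0.    1.67  1.26] F [-0.  -1.1 -0.7] open 17.1
world D [  -0.2    1.3 -128.9] yaw total -0.0006
[[[0.2, -1.3, 128.9], np.float64(-0.0006)]]
[0.00662865 0.10070515 0.00304598]
```

Request:
{"fn": "apply_moves", "kwargs": {
  "deltas": [
    [0, [0, -1.2, 4], 0],
    [0, [0, 0, 6], 0],
    [0, [0, 0, 6], 0],
    [0, [0, 0, 6], 0],
    [0, [0, 0, 0], 0]
  ]
}}

```text
t: 17.42
tool_pos: [0.5641, 0.0521, 0.4668]
orientation: [-3.103, -0.488, 0.002]
force: [0.9, -0.2, -0.8]
opening: 0.0173
```

```bash
python3 g.py 564.3 52.2 193.7 -72.1 1; python3 -c "
from plant import robot; print(robot.read_state()['wrist_torque'])"
```

```text
t 17.43 grasp [563.9  52.1 299.8] jaw -72.13 tilt z [-0.0014 -0.     -1.    ] q [ 0.    0.02  1.49 -0.    1.63  1.26] F [ 0.9 -0.2 -0.8] open 17.3
world D [ 4.000e-01  1.000e-01 -1.061e+02] yaw total -0.0005
[[[0.6, 0.1, 106.1], np.float64(-0.0005)]]
[-0.01573776  0.14052713  0.03504727]
```

Request:
{"fn": "apply_moves", "kwargs": {
  "deltas": [
    [0, [0, 0, 10], 0],
    [0, [0, 0, 12], 0],
    [0, [0, 0, 12], 0],
    [0, [0, 0, 6], 0],
    [0, [0, 0, 0], 0]
  ]
}}

```text
t: 18.05
tool_pos: [0.5641, 0.0521, 0.4269]
orientation: [-3.103, -0.488, 0.002]
force: [0.0, -0.4, -0.1]
opening: 0.0172
```

```bash
python3 g.py 564.3 52.2 193.7 -72.1 1; python3 -c "
from plant import robot; print(robot.read_state()['wrist_torque'])"
```

```text
t 18.05 grasp [563.9  52.  259.9] jaw -72.13 tilt z [-1.3e-03 -1.0e-04 -1.0e+00] q [ 0.    0.03  1.55 -0.    1.56  1.26] F [ 0.  -0.4 -0.1] open 17.2
world D [  0.4   0.2 -66.2] yaw total -0.0006
[[[0.5, 0.0, 66.2], np.float64(-0.0006)]]
[-0.01888636  0.15763256  0.01481927]
```

Request:
{"fn": "apply_moves", "kwargs": {
  "deltas": [
    [0, [0, 0, 6], 0],
    [0, [0, 0, 6], 0],
    [0, [0, 0, 6], 0],
    [0, [0, 0, 6], 0],
    [0, [0, 0, 0], 0]
  ]
}}

```text
t: 18.68
tool_pos: [0.5641, 0.0521, 0.4029]
orientation: [-3.103, -0.488, 0.002]
force: [-0.2, -0.2, -0.5]
opening: 0.0176
```

```bash
python3 g.py 564.3 52.2 193.7 -72.1 1; python3 -c "
from plant import robot; print(robot.read_state()['wrist_torque'])"
```

```text
t 18.68 grasp [563.9  52.  235.9] jaw -72.13 tilt z [-1.2e-03 -1.0e-04 -1.0e+00] q [ 0.    0.04  1.59 -0.    1.52  1.26] F [-0.2 -0.2 -0.5] open 17.6
world D [  0.4   0.2 -42.2] yaw total -0.0006
[[[0.5, -0.0, 42.2], np.float64(-0.0006)]]
[ 0.01044785  0.14499403 -0.01916284]
```

Request:
{"fn": "apply_moves", "kwargs": {
  "deltas": [
    [0, [0, 0, 10], 0],
    [0, [0, 0, 12], 0],
    [0, [0, 0, 12], 0],
    [0, [0, 0, 8], 0],
    [0, [0, 0, 0], 0]
  ]
}}

```text
t: 19.3
tool_pos: [0.564, 0.0521, 0.3606]
orientation: [-3.103, -0.488, 0.003]
force: [0.4, 0.3, -1.2]
opening: 0.0173
```

Request:
{"fn": "apply_moves", "kwargs": {
  "deltas": [
    [0, [0, 0, 0], 0],
    [0, [0, 0, 0], 0],
    [0, [0, 0, 0], 0],
    [0, [0, 0, 0], 0]
  ]
}}

```text
t: 19.8
tool_pos: [0.5643, 0.0521, 0.362]
orientation: [3.103, 0.488, 0.001]
force: [-0.8, -0.5, 0.5]
opening: 0.0172
```

```bash
python3 g.py 564.3 52.2 193.7 -72.1 1
python3 - <<'E'
from h import *
from plant import robot; print(robot.read_state()['wrist_torque'])
a=viewer.read_camera("side");cv2.imwrite("pics/s9.png",a);b=viewer.read_camera("top");cv2.imwrite("pics/t9.png",b)
s=robot.read_state()['tool_pos']
for z in(-166,-60,-16,14):print(z,proj('side',s+[0,0,(z-167)/1e3]).round(1))
c=np.zeros((590,800,3),np.uint8);a=crop(a,255,160,100,147,4);b=crop(b,345,195,100,90,3.9)
c[:a.shape[0],:a.shape[1]]=a;c[:b.shape[0],405:405+b.shape[1]]=b
cv2.imwrite("pics/d9.png",c)
E
```

```text
t 19.8 grasp [564.4  52.1 195. ] jaw -72.13 tilt z [ 5.e-04  0.e+00 -1.e+00] q [0.   0.06 1.64 0.   1.44 1.26] F [-0.8 -0.5  0.5] open 17.2
world D [-0.1  0.1 -1.3] yaw total -0.0005
[[[-0.1, -0.1, 1.3], np.float64(-0.0005)]]
[ 0.00511     0.23565784 -0.0111109 ]
-166 [[313.2 287.7]]
-60 [[313.7 250.7]]
-16 [[313.9 233.6]]
14 [[314.1 221.3]]
```

Run:
```python
from h import *
F=[];T=[]
for i in range(16):
    im=viewer.read_camera("side"); s=robot.read_state();F.append(s['force']);T.append(s['wrist_torque'])
print(s['t'],np.mean(F,0).round(2),np.std(F,0).round(2),np.mean(T,0).round(3),np.std(T,0).round(3),s['tool_pos'],np.abs(s['dq']).max())
g=im.astype(int).sum(2)
for r in(254,256,258,260):print(r,g[r,304:324].tolist())
```

```text
20.7 [ 0.2   0.17 -0.49] [0.54 0.63 0.45] [-0.006  0.145 -0.   ] [0.025 0.03  0.029] [0.56423492 0.05210954 0.36173076] 0.0023517404259652697
254 [604, 617, 623, 633, 646, 656, 660, 663, 663, 666, 669, 669, 669, 672, 672, 672, 672, 665, 637, 545]
256 [540, 545, 552, 561, 565, 566, 573, 579, 587, 592, 600, 606, 612, 624, 629, 641, 650, 632, 569, 467]
258 [388, 407, 428, 443, 455, 470, 491, 515, 535, 539, 547, 548, 550, 553, 559, 566, 567, 543, 472, 386]
260 [323, 392, 454, 470, 455, 433, 415, 423, 441, 450, 453, 444, 429, 437, 449, 457, 472, 458, 405, 339]
```

```bash
python3 -c "
from plant import order; print(order.close_job())"
```

```text
the job is handed in; nothing more can be done
None
```

I did the change in the order asked and handed the job in at about 20.7 s of the 53 s allowed.

- **Used electrode:** I pressed the smaller one into the fork clip until it stopped; more push raised the force to 14 N without moving it. I then let go. The pictures afterwards show it seated. The near jaw is clearly closed over it. The far jaw looks closed too, but the head hides part of it.
- **Fresh electrode:** I took it from the rack and lowered it through both guides with no contact force that I could measure. It is held upright in the gripper. The tip is at about 29 mm above the bench, 12 mm above the cell floor and inside the lower half (17 to 40 mm). That height comes from the arm's reading at the grasp, assuming no slip.
- **Last check:** averaged over 16 readings, the side force was 0.2 N or less, the vertical force matched the electrode's weight (-0.5 N), and the arm was still.

**Not checked:** I had used up the 12 picture views, so I did not see the final state in the cell; that rests on the force and position readings. I also took no last look at the other electrodes or the bench items; no unexpected contact force showed in the readings I took.

**Disagreement:** the side camera differed from the top camera by about 3–4 mm along y at the upper guide. I relied on the top camera, and the clear passage through both guides bore that out.

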